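Clip the ticket book onto the clipboard

ROBOT

A 6-joint arm with a two-finger parallel gripper is mounted at the origin on the work surface. World frame = base frame: x ahead of the robot, y to its left, z up, the work surface at z = 0. Lengths are in mm, angles in degrees, forces in N, time in s.
With the tool pointing down it reaches from about 300 to 850 mm from the base axis. Payload 4.2 kg.
Tool frame: the origin (TCP) lies between the finger pads; the fingertips stand 22 mm ahead of it and the grasp point (between the pads) lies 3 mm ahead of it; z points along the fingers, y is the direction in which the jaws open and shut (so a half turn about z gives the same grasp; the last joint's range is limited). The gripper opens to 91 mm and grips with 3 to 60 N. Pads are 32 mm wide; open, the fingers measure 118 mm over their backs; the gripper's body (76 mm by 178 mm) begins 60 mm behind the grasp point.
Start: joints at [-76.547, 18.312, 89.639, -0, 72.044, -1.146], TCP at [144.932, -556.451, 211.876] pointing down, gripper open.
Joint ranges: [-177.97, 177.97], [-48.28, 115.42], [12.27, 149.76], [-77.06, 257.06], [2.81, 150.46], [-146.56, 146.56]. Speed limits (degrees/s): [147.25, 147.25, 180, 180, 180, 180].

INTERFACE

Orientations are given as [roll, pitch, yaw] about the fixed x, y, z axes, in that order (R = Rz(yaw) Ry(pitch) Rx(roll)).
In Python, from workcell import * gives the robot as it stands.
- The arm moves only by the shell command python3 -m jog 'ROWS' [OPENING] [FORCE]. ROWS is text: rows parted by semicolons, each of 6 numbers parted by spaces: the shift along the tool's x, y, z in units of 0.5 m (1.0 is 0.5 m), then the turn, a rotation vector about the tool's x, y, z in units of pi/2 rad (1.0 is pi/2 rad). A call has 1 to 20 rows; each row is the pose to reach, as a shift and turn from the pose measured when the call began, along the tool's axes at that moment; what a row does not reach only later rows make up. A row lasts 1/12 s, in which the tool goes at most 41.7 mm and 7.16 degrees, less where a joint would pass 70% of its speed; a pose out of reach is approached as far as the arm can. A call with a number of a shift or a turn outside -1 to 1 is refused whole. A call with a gripper value outside its range is refused whole. OPENING is the opening, from -1 (shut) to 1 (fully open), set as the call begins (- or left out, the last holds). The fingers move at their own pace and stop on an object; FORCE is the grip in N (left out, the last holds). Time passes only in rows, so rows that repeat a pose let the fingers close. It gives the time, the measured TCP pose, the force and the opening at its end, in the units of the state.
- state(): the state, without advancing time (a new reading comes with each control period).
- grab_frame(name): name is "side" or "top"; returns the picture (400x640x3 uint8, red, green, blue); there is no depth.
- calibration(name): a dict with "mtx" (3x3 intrinsics, pixels), "rvec" (rotation vector, rad) and "tvec" (3), from world to camera coordinates, as OpenCV has them. Camera axes: x right, y down, z forward; pixel columns grow to the right and rows downward; lengths in mm; the calibration is good to about 2 mm. A picture is of the moment at which its call begins. calibration takes no time and is no camera call.
- job_done(): hands the job in, once; it reports no verdict.
Trained networks look in the newest picture that a camera, given by its name, has taken for a name from the list of things; names that differ only in an ending like _2 or _b are one class to them, and where a whole thing is asked for, a point or a joint stands for the part that bears it (a point fixed in the world has none). Each returns a list of dicts, best first, with "confidence" (0 to 1); they miss things now and then, are a little off and sometimes report something else, mostly with a low value. They report only what shows in the picture. A call takes as long as a camera call. They do not tell look-alikes from the thing itself.
- spot_in(query, camera): "rect" ([left, top, right, bottom] in pixels, round what is visible of it).
- tip_of(query, camera): "location" ([column, row] in pixels: a listed point, or the origin of a listed thing).
The state is a dict: "time_s": time; "qpos": joint angles; "qvel": joint speeds; "effort": joint torques, N m; "ee_pos": TCP position; "ee_rot": TCP orientation; "force": force on the tool from outside, world axes, zero at the start; "torque": the same for the moment, N m; "gripper_width": finger opening in mm.
Only numpy, scipy, OpenCV 4.12 (cv2) and the standard library are available. Lean on these libraries where they do the work, as an engineer would, in place of code of your own. Each camera call takes 0.05 s, during which the arm holds its last target. There are 200 camera calls.

TASK

Push the small ticket book up the clipboard to the clip, hold the clip's thumb tab down with one fingertip so that its jaw stands open, and with the other fingertip push the stapled edge of the book beneath the middle of the jaw until it comes square up against the stop inside. Then let the clip shut on the book and draw clear. The book is only ever pushed along flat on the board, never lifted, and everything else on the desk stays where it is.

Things in the scene. Friction and masses are not known exactly. Their poses are not given: they have to be found in the camera images.
- clipboard: hardboard clipboard lying flat on the desk, where it is held fast: 250 mm long (x), 175 mm wide (y), 3 mm thick. Origin: centre of its underside, on the desk top; +x points along the board to the end with the spring clip, z up. The clip is a steel lever that rocks on a pin across the board at x = +90 mm, 12 mm above the desk: jaw in front of the pin, thumb tab behind it.
- clip (a joint): angle of the clip lever, rad: 0 = shut on the bare board, 0.7 = hard stop; grows as the thumb tab is pressed down, and a spring shuts it when let go. The lip's underside is 7 mm (the book's thickness) above the board at 0.40, 9 mm at 0.52, 11 mm at 0.62; with the book beneath, the clip rests near 0.40. Pressed at point tab it takes about 4 N to start, 7 N when open.
- tab (a point): point on top of the thumb tab, on its middle line, 14 mm behind the pin; moves with the lever. The tab is 54 mm wide (y) and reaches from the pin to 20 mm behind it. This point is 17 mm above the desk with the jaw shut, 8 mm (5 mm above the board) at 0.6 rad, 7 mm at the hard stop.
- lip (a point): middle of the jaw's rolled lip (3 mm thick, 90 mm wide along y), 16 mm in front of the pin when shut, x = +74 mm on the clipboard; moves with the lever. Shut, it rests on the board and bars the book's way like a fence, with its front face at x = +72.5 mm; in opening it also swings 1.5 mm towards the board's foot.
- stop (a point): the stop inside the clip: a steel flange 6 mm high, 84 mm wide, on the board. The point is at the foot of the middle of its front face: 3 mm above the desk, x = +86 mm on the clipboard, 12 mm behind the shut lip. Its axes are the clipboard's.
- book_middle (a point): centre, half-way up, of the ticket book: a stiff little book with hard board covers, 34 mm (its x) by 96 mm (its y), 7 mm thick, about 30 g, lying flat on the clipboard, its top 10 mm above the desk; z up. Its +x long edge is stapled, under a dark binding strip 9 mm wide, and faces the clip, a little askew.
- book_edge (a point): middle of the book's stapled long edge (17 mm along +x from book_middle, half-way up): the edge that goes under the jaw first and comes up against the stop.
- pencil: flat carpenter's pencil, 110 x 13 x 7 mm, lying across the foot of the clipboard, on it (origin: middle of its underside, x along it)
- tape_roll: roll of grey duct tape lying flat beside the clipboard, 104 mm across, 48 mm high (origin: centre of its underside)
- tape_measure: pocket tape measure standing beside the clipboard, 68 x 36 x 56 mm (origin: centre of its underside)
- stapler: desk stapler beside the clipboard, 140 x 34 x 55 mm (origin: centre of its underside)
- calculator: desk calculator lying on the desk, 118 x 72 x 11 mm (origin: centre of its underside)
- cutter: box cutter lying on the desk, 170 x 24 x 15 mm (origin: centre of its underside)
- mug: plastic mug, 80 mm wide, 92 mm high, standing well off to one side (origin: centre of its underside)
- padlock: brass padlock lying on the desk, 63 x 45 x 20 mm (origin: centre of the body's underside)
There are look-alikes about, which are no part of the job. What is meant by the part that bears book_middle is not blue or green, and is the smaller of those in its own colour.

How it is judged (in metres and radians):
On the way, in this order (a step that is already met when the one before it is completed fails the run):
1. a fingertip holds the clip open while the book is still in front of the jaw (value of joint clip above 0.44 rad and contact force between the fingers and clip above 1 N and x of book_edge in the frame of stop below -0.01 m), for 0.1 s.
2. with the clip still held open by the fingers, the book is pushed in beneath the jaw to the stop (value of joint clip above 0.44 rad and contact force between the fingers and clip above 1 N and x of book_edge in the frame of stop above -0.003 m), for 0.1 s.
At the end, for the whole second after the job is handed in: The book lies flat beneath the jaw, its stapled edge within 3 mm of the stop flange, its middle within 22 mm of the middle of the clip, square to the board within 0.1 rad, at rest, and the clip is let go and presses on the book with more than 1 N (x of book_edge in the frame of stop between -0.003 and 0.003 m and y of book_edge in the frame of stop between -0.022 and 0.022 m and angle between the x axis of book_middle and the x axis of clipboard, either way round below 0.1 rad and angle between book_middle's own z axis and vertical below 0.08 rad and value of joint clip between 0.3 and 0.46 rad and contact force between clip and book above 1 N and linear speed of book below 0.01 m/s); the robot touches nothing.
It fails at once if the book is lifted or tipped off the board (height (world z) of book_middle above 0.014 m or angle between book_middle's own z axis and vertical above 0.25 rad).
It fails at once if something else on the desk is shifted by more than 15 mm (distance of any of pencil, tape_roll, tape_measure, stapler, calculator, cutter, mug, padlock from where it was at the start of the episode above 0.015 m).
It also fails if it takes over 61 s, if anything falls off the work surface, if the arm or the gripper's body presses on something with over 40 N, if the wrist force passes 120 N, or if a joint passes its speed limit or range.

## Working session

There is one attempt and no reset: what is moved stays moved. The work goes in short steps, Python scripts to look and compute and a shell command to move; the robot and the scene stay as the last step left them, time stands still between calls to the robot, and variables do not carry over. Pictures are saved under pics/ and viewed, about 8 in all and at most 12, crops included, and the job is handed in when it is done.

```bash
mkdir -p pics; ls; python3 - <<'E'
from workcell import *
import cv2
for c in("top","side"):
    im=grab_frame(c); cv2.imwrite(f"pics/{c}0.png",im[:,:,::-1])
    k=calibration(c); print(c,k)
    for q in ("clipboard","book_middle","book_edge","tab","lip","stop"):
        print(q,[(round(d["confidence"],2),[round(float(v),1) for v in d["location"]]) for d in tip_of(q,c)])
print(state())
E
```

```text
pics
top {'mtx': array([[484.41527425,   0.        , 322.52571496],
       [  0.        , 484.41527425, 199.67503252],
       [  0.        ,   0.        ,   1.        ]]), 'rvec': array([ 2.22212915, -2.15999242,  0.04310425]), 'tvec': array([  -4.3572511 ,  487.7336498 , 1534.31544212])}
clipboard [(0.79, [315.6, 177.4])]
book_middle [(0.88, [313.0, 183.1]), (0.85, [427.0, 173.9]), (0.82, [225.6, 257.9]), (0.61, [372.9, 239.8])]
book_edge [(0.91, [312.3, 173.9]), (0.76, [371.0, 230.4]), (0.68, [436.0, 177.3]), (0.55, [228.6, 261.5])]
tab [(0.71, [308.2, 144.9])]
lip [(0.74, [310.2, 152.7])]
stop [(0.68, [309.1, 144.2])]
side {'mtx': array([[485.15224299,   0.        , 312.846428  ],
       [  0.        , 485.15224299, 193.82641269],
       [  0.        ,   0.        ,   1.        ]]), 'rvec': array([ 0.92965055, -2.2339039 ,  1.33631121]), 'tvec': array([ 383.31791823,  221.84670548, 1514.56831228])}
clipboard [(0.59, [302.1, 205.0]), (0.43, [282.8, 197.0]), (0.17, [299.9, 230.7])]
book_middle [(0.68, [361.5, 178.5]), (0.63, [300.6, 267.5]), (0.6, [309.4, 204.7]), (0.48, [373.9, 204
[... 224 characters left out ...]
[284.3, 196.1])]
stop [(0.84, [284.2, 196.9])]
{'time_s': 0.7, 'qpos': array([-7.65466319e+01,  1.83097345e+01,  8.96386635e+01,  1.12096281e-03,
        7.20456803e+01, -1.14561778e+00]), 'qvel': array([ 0.12295994, -0.02557315, -0.0620136 ,  0.07367827,  0.00752205,
       -0.03486321]), 'effort': array([-3.98682196e-04, -4.12223089e+01, -2.32193559e+01,  7.27472221e-02,
        3.75869684e-02, -7.52480787e-06]), 'ee_pos': array([ 144.94139352, -556.43967414,  211.8999376 ]), 'ee_rot': array([ 1.79994058e+02, -9.47802242e-04,  1.45986404e+01]), 'force': array([-0.62487598,  0.07570395, -0.01137451]), 'torque': array([0.03395329, 0.04058649, 0.02962761]), 'gripper_width': 91.52749831985423}
```

```bash
python3 - <<'E'
import cv2,numpy as np
t=cv2.imread("pics/top0.png")
c=cv2.resize(t[90:310,170:470],None,fx=2.66,fy=2.66,interpolation=cv2.INTER_CUBIC)
cv2.imwrite("pics/top0c.png",c)
E
```

```text
(no output)
```

View pics/top0c.png

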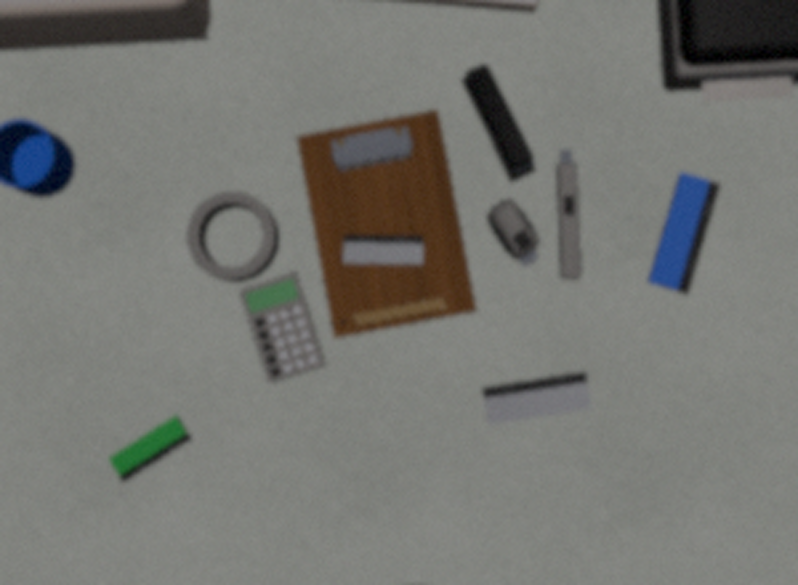

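View pics/side0.png

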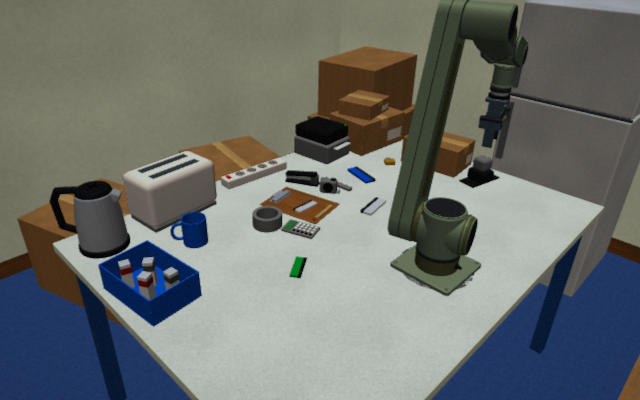

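The candidate books in the top picture are white at full-frame (313,183) on the board, a larger white one at (372,239) on the desk, blue at (427,174) and green at (226,258). The one on the board at (313,183) fits: it isn't blue or green, it is the smaller white one, and it lies on the clipboard with its dark strip facing the clip. The enlarged crop confirms this. Next I'll measure the poses.

```bash
cat > h.py <<'E'
from workcell import *
import numpy as np, cv2
from scipy.spatial.transform import Rotation as R
def cam(c):
    k=calibration(c); return np.array(k["mtx"]),np.array(k["rvec"],float),np.array(k["tvec"],float)
def back(c,uv,z):
    K,r,t=cam(c); M=cv2.Rodrigues(r)[0]
    uv=np.atleast_2d(uv); d=(M.T@np.linalg.solve(K,np.c_[uv,np.ones(len(uv))].T)).T
    o=-M.T@t; return o+d*((z-o[2])/d[:,2])[:,None]
def proj(c,p):
    K,r,t=cam(c); return cv2.projectPoints(np.float64(p).reshape(-1,1,3),r,t,K,None)[0][:,0]
E
python3 - <<'E'
from h import *
im=cv2.imread("pics/top0.png"); hsv=cv2.cvtColor(im,cv2.COLOR_BGR2HSV)
def rect(m,z,name):
    n,l,s,c=cv2.connectedComponentsWithStats(m.astype(np.uint8))
    for i in range(1,n):
        if s[i,4]>60:
            pts=np.argwhere(l==i)[:,::-1].astype(float)
            w=back("top",pts,z)[:,:2].astype(np.float32)
            (cx,cy),(a,b),th=cv2.minAreaRect(w); m_=w.mean(0)
            print(name,s[i].tolist(),"c",np.round((cx,cy),1),"mean",np.round(m_,1),"size",round(a,1),round(b,1),"ang",round(th,1))
roi=np.zeros(im.shape[:2],bool); roi[125:222,275:355]=1
h,s,v=cv2.split(hsv)
brown=roi&(s>90)&(h<25)
hull=cv2.convexHull(np.argwhere(brown)[:,::-1].astype(np.int32))
bm=np.zeros(im.shape[:2],np.uint8); cv2.fillConvexPoly(bm,hull,1); rect(bm,3,"board")
ins=cv2.erode(bm,np.ones((5,5)))>0
rect(ins&(s<80),10,"grey/white+strip")
for n in("pencil","tape_roll","stapler","tape_measure"):
    for d in tip_of(n,"top")[:1]: print(n,d["location"],back("top",d["location"],0).round(0))
for q,z in(("clipboard",0),("book_middle",6.5),("book_edge",6.5),("tab",17),("lip",4.5),("stop",3)):
    for c in("top",):
        print(q,back(c,tip_of(q,c)[0]["location"],z).round(1))
E
```

```text
board [283, 132, 65, 84, 4086] c [571.6  37.1] mean [571.1  37. ] size 247.3 172.5 ang 12.4
grey/white+strip [294, 138, 31, 16, 367] c [662.3  56.8] mean [661.9  57.2] size 40.8 97.2 ang 11.9
grey/white+strip [298, 179, 32, 11, 339] c [537.2  39.8] mean [537.   39.4] size 32.1 99.3 ang 1.6
pencil [319.2, 208.3] [[460.  20.   0.]]
tape_roll [260.0, 177.2] [[555. 214.   0.]]
stapler [354.8, 139.7] [[685. -89.   0.]]
tape_measure [363.3, 177.2] [[ 564. -120.    0.]]
clipboard [[559.5  34.    0. ]]
book_middle [[540.3  41.6   6.5]]
book_edge [[569.9  44.8   6.5]]
tab [[661.6  60.3  17. ]]
lip [[638.5  53.6   4.5]]
stop [[666.3  58.1   3. ]]
```

```bash
P=".962 -.954 .224 0 0 .026"; python3 -m jog '.962 -.954 .224 0 0 .026;.962 -.954 .224 0 0 .026;.962 -.954 .224 0 0 .026;.962 -.954 .224 0 0 .026;.962 -.954 .224 0 0 .026;.962 -.954 .224 0 0 .026;.962 -.954 .224 0 0 .026;.962 -.954 .224 0 0 .026;.962 -.954 .224 0 0 .026;.962 -.954 .224 0 0 .026;.962 -.954 .224 0 0 .026;.962 -.954 .224 0 0 .026;.962 -.954 .224 0 0 .026;.962 -.954 .224 0 0 .026;.962 -.954 .224 0 0 .026;.962 -.954 .224 0 0 .026;.962 -.954 .224 0 0 .026;.962 -.954 .224 0 0 .026;.962 -.954 .224 0 0 .026' .21 10
```

```text
time_s: 2.78
ee_pos: [490.1, 27.0, 99.5]
ee_rot: [180.0, 0.1, 12.4]
force: [-0.0, -0.8, 0.8]
gripper_width: 55.3
```

```bash
python3 -m jog '0 0 .07 0 0 0;0 0 .12 0 0 0;0 0 .13 0 0 0;0 0 .13 0 0 0'; python3 - <<'E'
from h import *
ims=[]
a=grab_frame("top")[110:230,260:380,::-1]; b=grab_frame("side")[150:250,250:370,::-1]
cv2.imwrite("pics/s1.png",np.hstack([cv2.resize(a,(400,400),interpolation=2),cv2.resize(b,(400,333),interpolation=2)[:,:] if 0 else cv2.resize(b,(400,400),interpolation=2)]))
E
```

```text
time_s: 3.12
ee_pos: [488.2, 25.8, 33.5]
ee_rot: [-180.0, 0.3, 12.3]
force: [-0.2, 0.1, -0.7]
gripper_width: 55.5
```

View pics/s1.png

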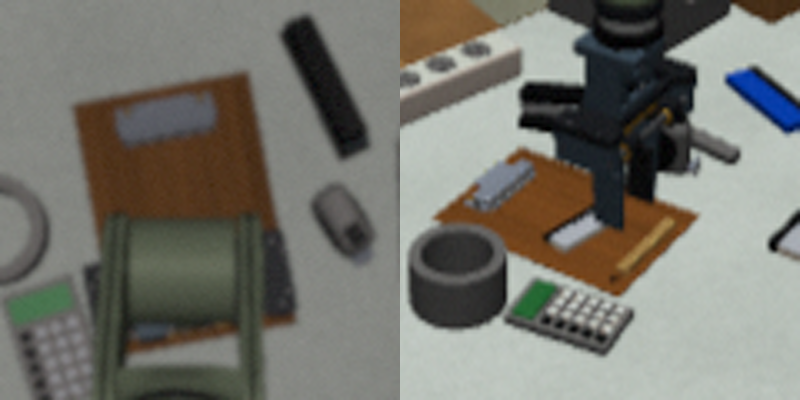

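```bash
python3 -m jog '0 0 .013 0 0 0;0 0 .013 0 0 0;.02 0 .013 0 0 0;.04 0 .013 0 0 0;.055 0 .013 0 0 0;.07 0 .013 0 0 0;.085 0 .013 0 0 0;.1 0 .013 0 0 0;.115 0 .013 0 0 0;.13 0 .013 0 0 0;.145 0 .013 0 0 0;.16 0 .013 0 0 0;.17 0 .013 0 0 0;.18 0 .013 0 0 0;.186 0 .013 0 0 0;.19 0 .013 0 0 0;.19 0 .013 0 0 0;.19 0 .013 0 0 0'; python3 - <<'E'
from h import *
s=state();d=s["ee_pos"][:2]-[571.5,37];c,n=np.cos(np.radians(12.3)),np.sin(np.radians(12.3))
print(s["ee_pos"],s["force"],d@[c,n],d@[-n,c])
b=grab_frame("side")[150:250,250:370,::-1]
cv2.imwrite("pics/s2.png",cv2.resize(b,(480,400),interpolation=2))
for q in("book_edge","book_middle","lip"):print(q,tip_of(q,"side")[:3])
E
```

```text
time_s: 4.72
ee_pos: [583.2, 46.4, 29.1]
ee_rot: [180.0, -0.0, 12.3]
force: [0.7, -0.0, 0.1]
gripper_width: 54.8
[583.23539814  46.44057403  29.12227068] [ 0.66603035 -0.04048003  0.14942098] 13.477147944803574 6.723874676546211
book_edge [{'location': [370.2, 205.7], 'confidence': 0.73}, {'location': [301.1, 205.3], 'confidence': 0.65}, {'location': [302.3, 267.6], 'confidence': 0.62}]
book_middle [{'location': [361.6, 174.4], 'confidence': 0.8}, {'location': [300.3, 267.9], 'confidence': 0.75}, {'location': [373.1, 205.9], 'confidence': 0.59}]
lip [{'location': [275.8, 191.4], 'confidence': 0.52}, {'location': [283.9, 199.0], 'confidence': 0.41}]
```

View pics/s2.png

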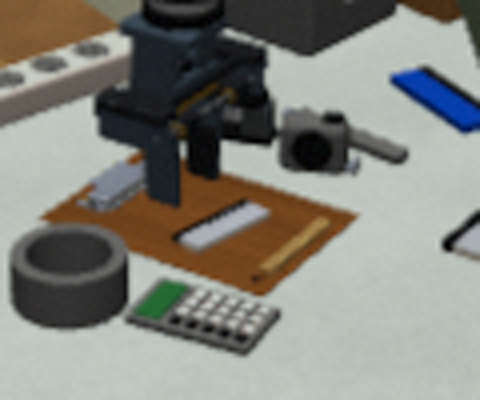

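The side view shows that the fingers rode past the book: it is still at mid-board, and the gripper is ahead of it near the clip. I'll lift, back off and measure again.

```bash
python3 -m jog '0 0 -.06 0 0 0;0 0 -.1 0 0 0;0 0 -.2 0 0 0;-.08 0 -.3 0 0 0;-.16 0.05 -.3 0 0 0;-.24 .1 -.3 0 0 0;-.3 .2 -.3 0 0 0;-.3 .28 -.3 0 0 0;-.3 .36 -.3 0 0 0;-.3 .4 -.3 0 0 0;-.3 .4 -.3 0 0 0;-.3 .4 -.3 0 0 0'; python3 - <<'E'
from h import *
t=grab_frame("top")[:,:,::-1].copy();b=grab_frame("side")[150:250,250:370,::-1]
cv2.imwrite("pics/top3.png",t)
cv2.imwrite("pics/s3.png",np.hstack([cv2.resize(t[110:230,260:380],(400,400),interpolation=2),cv2.resize(b,(400,400),interpolation=2)]))
print(state()["ee_pos"])
for q in("book_middle","book_edge"):
  for c in("top","side"):
    for d in tip_of(q,c): print(q,c,round(d["confidence"],2),back(c,d["location"],6.5).round(1))
E
```

```text
time_s: 5.92
ee_pos: [479.3, -183.7, 179.3]
ee_rot: [179.9, -0.0, 12.1]
force: [0.3, 0.5, -0.2]
gripper_width: 55.2
[ 478.81472969 -180.41834863  178.9978546 ]
book_middle top 0.72 [[541.   41.6   6.5]]
book_middle top 0.69 [[296.  319.6   6.5]]
book_middle top 0.6 [[ 364.1 -144.1    6.5]]
book_middle side 0.72 [[281.6 327.1   6.5]]
book_middle side 0.68 [[540.   28.7   6.5]]
book_middle side 0.66 [[ 555.4 -299.9    6.5]]
book_middle side 0.54 [[ 359.7 -133.5    6.5]]
book_edge top 0.89 [[ 567.2 -346.5    6.5]]
book_edge top 0.7 [[ 400.7 -153.2    6.5]]
book_edge top 0.58 [[572.9  54.5   6.5]]
book_edge top 0.54 [[282.3 299.9   6.5]]
book_edge side 0.77 [[ 555.6 -345.4    6.5]]
book_edge side 0.65 [[ 376.1 -133.7    6.5]]
book_edge side 0.65 [[265.1 321.5   6.5]]
book_edge side 0.5 [[556.4  44.7   6.5]]
```

View pics/s3.png

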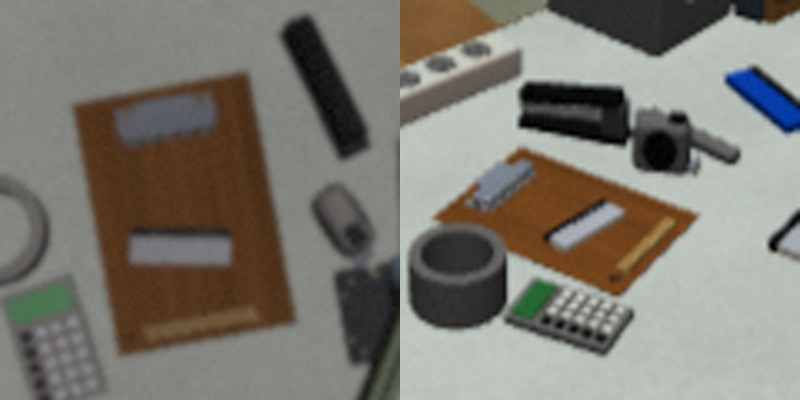

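```bash
python3 -m jog '.02 -.08 0 0 0 0;.04 -.16 0 0 0 0;.06 -.24 0 0 0 0;.08 -.32 0 0 0 0;.105 -.399 .05 0 0 0;.105 -.399 .1 0 0 0;.105 -.399 .18 0 0 0;.105 -.399 .24 0 0 0;.105 -.399 .26 0 0 0;.105 -.399 .27 0 0 0;.105 -.399 .278 0 0 0;.105 -.399 .278 0 0 0;.105 -.399 .278 0 0 0'; python3 -m jog '0 0 .013 0 0 0;0 0 .026 0 0 0;0 0 .028 0 0 0;0 0 .028 0 0 0;0 0 .028 0 0 0;0 0 .028 0 0 0'
```

```text
time_s: 7.3
ee_pos: [488.3, 27.0, 41.2]
ee_rot: [180.0, -0.1, 12.5]
force: [0.8, -0.2, 0.1]
gripper_width: 55.3
time_s: 7.8
ee_pos: [488.5, 26.9, 27.3]
ee_rot: [180.0, -0.1, 12.5]
force: [0.3, -0.9, -0.7]
gripper_width: 55.4
```

```bash
python3 -m jog '.015 0 0 0 0 0;.03 0 0 0 0 0;.045 0 0 0 0 0;.06 0 0 0 0 0;.075 0 0 0 0 0;.09 0 0 0 0 0;.09 0 0 0 0 0'; python3 - <<'E'
from h import *
b=grab_frame("side")[150:250,250:370,::-1]
cv2.imwrite("pics/s4.png",cv2.resize(b,(480,400),interpolation=2))
E
```

```text
time_s: 8.38
ee_pos: [534.7, 37.0, 27.5]
ee_rot: [180.0, -0.3, 12.5]
force: [0.5, 0.1, -0.1]
gripper_width: 55.3
```

View pics/s4.png

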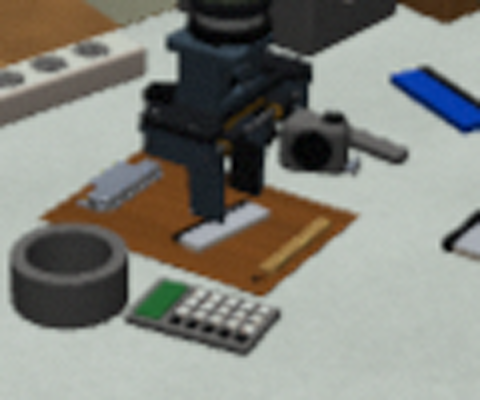

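```bash
python3 - <<'E'
from h import *
s=state();print(s["ee_pos"],s["force"]);T=R.from_euler("xyz",s["ee_rot"],degrees=True)
full=grab_frame("side")
b=cv2.resize(full[170:220,275:335,::-1],(720,600),interpolation=2)
def mark(p,col):
    for u,v in proj("side",p): cv2.circle(b,(int((u-275)*12+6),int((v-170)*12+6)),3,col,-1)
for sy in(-1,1):
  pts=[s["ee_pos"]+T.apply([x,sy*y,22]) for x in(-16,16) for y in(27.7,41.2)]
  mark(pts,(0,0,255))
th=np.radians(1.6);c,n=np.cos(th),np.sin(th)
mark([[537.2+c*x-n*y,39.8+n*x+c*y,10] for x in(-17,17) for y in(-48,48)],(0,255,0))
th=np.radians(12.3);c,n=np.cos(th),np.sin(th)
mark([[571.5+c*x-n*y,37+n*x+c*y,3] for x in(-125,125,72.5) for y in(-45,45)],(255,255,0))
cv2.imwrite("pics/s5.png",b)
E
```

```text
[533.3314917   36.82060844  27.28148686] [-0.81143787  0.37033238  0.07545524]
```

View pics/s5.png

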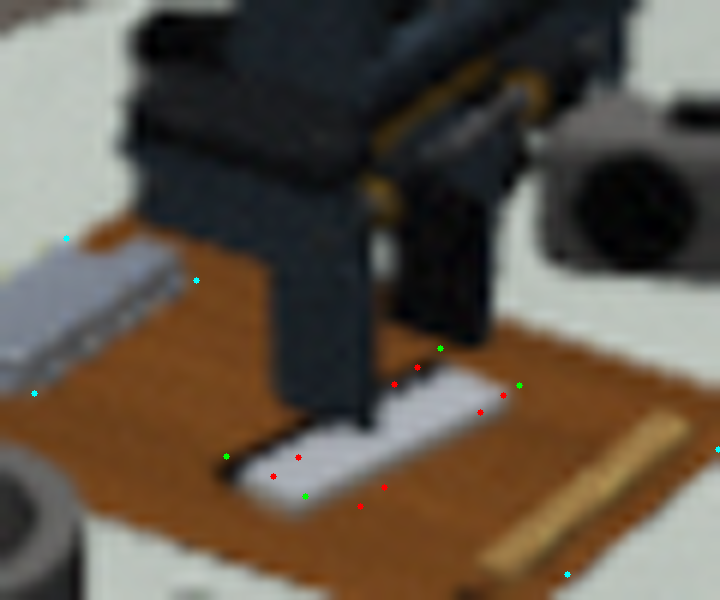

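The overlay shows the real fingertips about 20 mm higher than the stated 22 mm offset puts them, which explains why they missed. I'll go back behind the book and find the board by touch.

```bash
python3 -m jog '-.03 0 0 0 0 0;-.06 0 0 0 0 0;-.09 0 0 0 0 0;-.094 0 0 0 0 0;-.094 0 .01 0 0 0;-.094 0 .018 0 0 0;-.094 0 .02 0 0 0;-.094 0 .02 0 0 0'; python3 -m jog '0 0 .004 0 0 0;0 0 .008 0 0 0;0 0 .008 0 0 0;0 0 .008 0 0 0'; python3 -m jog '0 0 .004 0 0 0;0 0 .008 0 0 0;0 0 .008 0 0 0;0 0 .008 0 0 0'
```

```text
time_s: 9.15
ee_pos: [487.1, 26.7, 16.6]
ee_rot: [180.0, -0.1, 12.5]
force: [0.6, 0.4, -0.3]
gripper_width: 54.6
time_s: 9.48
ee_pos: [487.1, 26.7, 12.4]
ee_rot: [180.0, -0.1, 12.5]
force: [-0.0, 0.8, 0.4]
gripper_width: 55.1
time_s: 9.82
ee_pos: [487.0, 26.7, 8.2]
ee_rot: [180.0, -0.0, 12.5]
force: [-0.9, -0.8, -0.8]
gripper_width: 55.0
```

```bash
python3 -m jog '0 0 .004 0 0 0;0 0 .004 0 0 0;0 0 .004 0 0 0'; python3 -m jog '0 0 .004 0 0 0;0 0 .004 0 0 0;0 0 .004 0 0 0';  python3 - <<'E'
from h import *
s=state();T=R.from_euler("xyz",s["ee_rot"],degrees=True)
full=grab_frame("side")
b=cv2.resize(full[180:230,285:345,::-1],(720,600),interpolation=2)
for L,col in((0,(0,0,255)),(22,(255,0,0))):
 for sy in(-1,1):
  for u,v in proj("side",[s["ee_pos"]+T.apply([x,sy*y,L]) for x in(-16,16) for y in(27.7,41.2)]): cv2.circle(b,(int((u-285)*12+6),int((v-180)*12+6)),3,col,-1)
cv2.imwrite("pics/s6.png",b)
E
```

```text
time_s: 10.07
ee_pos: [486.9, 26.7, 6.1]
ee_rot: [180.0, -0.0, 12.5]
force: [0.7, 0.1, 1.6]
gripper_width: 55.3
time_s: 10.32
ee_pos: [486.8, 26.7, 4.0]
ee_rot: [180.0, -0.0, 12.5]
force: [-0.8, 0.5, 0.3]
gripper_width: 54.8
```

View pics/s6.png

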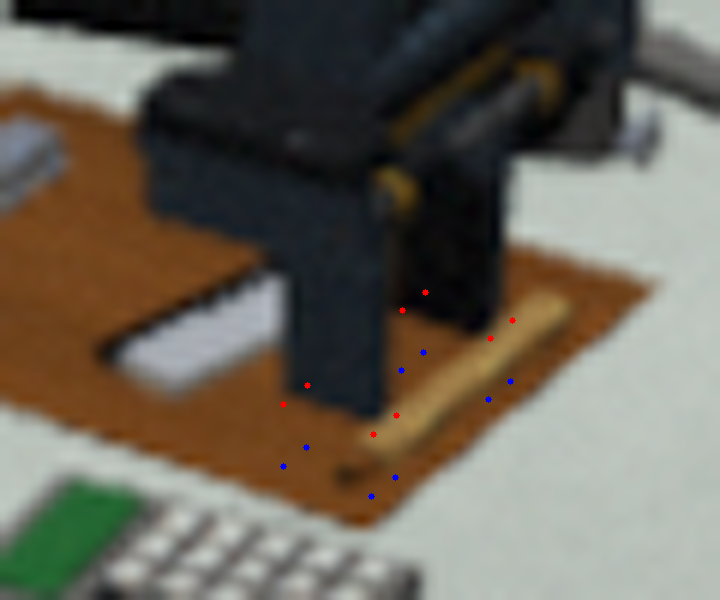

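```bash
for i in 1 2; do python3 -m jog '0 0 .004 0 0 0;0 0 .004 0 0 0;0 0 .004 0 0 0'; done
```

```text
time_s: 10.62
ee_pos: [486.8, 26.7, 2.0]
ee_rot: [180.0, -0.0, 12.5]
force: [-0.3, -0.7, 0.1]
gripper_width: 55.7
time_s: 10.87
ee_pos: [487.1, 26.7, 1.2]
ee_rot: [180.0, -0.1, 12.5]
force: [-2.7, -0.4, 11.0]
gripper_width: 55.3
```

Touch puts the board at ee_z ≈ 1.4, so tip z ≈ ee_z + 1.6. I'll lift 2 mm and push.

```bash
python3 -m jog '0 0 -.0045 0 0 0;0 0 -.0045 0 0 0;.015 0 -.0045 0 0 0;.03 0 -.0045 0 0 0;.045 0 -.0045 0 0 0;.06 0 -.0045 0 0 0;.075 0 -.0045 0 0 0;.075 0 -.0045 0 0 0'; python3 - <<'E'
from h import *
b=grab_frame("side")[150:250,250:370,::-1]
cv2.imwrite("pics/s7.png",cv2.resize(b,(480,400),interpolation=2))
E
```

```text
time_s: 11.53
ee_pos: [526.1, 35.2, 3.4]
ee_rot: [180.0, -0.2, 12.5]
force: [0.5, -0.5, -0.3]
gripper_width: 55.2
```

View pics/s7.png

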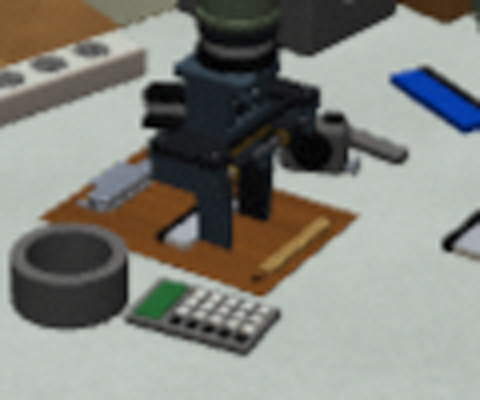

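The book (strip at about (180,225) in the crop) is now moving ahead of the fingers. I'll keep pushing.

```bash
python3 -m jog '.015 0 0 0 0 0;.03 0 0 0 0 0;.045 0 0 0 0 0;.06 0 0 0 0 0;.075 0 0 0 0 0;.09 0 0 0 0 0;.1 0 0 0 0 0;.106 0 0 0 0 0;.11 0 0 0 0 0;.112 0 0 0 0 0;.112 0 0 0 0 0;.112 0 0 0 0 0'; python3 -m jog '-.02 0 0 0 0 0;-.03 0 -.1 0 0 0;-.05 .1 -.16 0 0 0;-.15 .2 -.24 0 0 0;-.25 .3 -.24 0 0 0;-.3 .36 -.24 0 0 0;-.3 .4 -.24 0 0 0;-.3 .4 -.24 0 0 0;-.3 .4 -.24 0 0 0;-.3 .4 -.24 0 0 0'
cat > m.py <<'E'
from h import *
import sys
th=np.radians(12.3);c,n=np.cos(th),np.sin(th);O=np.array([571.5,37])
def B(p): d=np.atleast_2d(p)[:,:2]-O; return d@np.array([[c,-n],[n,c]])
t=grab_frame("top")[:,:,::-1].copy(); cv2.imwrite(f"pics/{sys.argv[1]}.png",t)
h,s,v=cv2.split(cv2.cvtColor(t,cv2.COLOR_BGR2HSV))
# board mask from geometry
q=proj("top",[[O[0]+c*x-n*y,O[1]+n*x+c*y,3] for x,y in((-98,-84),(-98,84),(121,84),(121,-84))])
bm=np.zeros(v.shape,np.uint8); cv2.fillConvexPoly(bm,q.round().astype(np.int32),1)
m=(bm>0)&(s<85)
N,l,st,ce=cv2.connectedComponentsWithStats(m.astype(np.uint8))
for i in range(1,N):
    if st[i,4]>80:
        w=B(back("top",np.argwhere(l==i)[:,::-1].astype(float),10)).astype(np.float32)
        r=cv2.minAreaRect(w); print(st[i].tolist(),"centre",np.round(r[0],1),"size",np.round(r[1],1),"ang",round(r[2],1))
bright=m&(v>v[m].max()*.75)
w=B(back("top",np.argwhere(bright)[:,::-1].astype(float),10)).astype(np.float32);r=cv2.minAreaRect(w);print("bright",r)
print("ee",state()["ee_pos"].round(1),B(state()["ee_pos"]).round(1))
E
python3 m.py top8
```

```text
time_s: 12.58
ee_pos: [579.3, 47.1, 3.4]
ee_rot: [180.0, -0.1, 12.5]
force: [0.3, -0.0, -0.1]
gripper_width: 55.2
time_s: 13.42
ee_pos: [474.2, -183.0, 123.8]
ee_rot: [179.9, -0.1, 12.2]
force: [0.3, -0.3, -0.8]
gripper_width: 55.3
[294, 137, 31, 17, 376] centre [93.3  0.9] size [98.9 41.4] ang 89.6
[293, 154, 32, 15, 333] centre [43.5 12.2] size [ 35.3 100.2] ang 0.1
bright ((55.6478385925293, 21.715473175048828), (121.66161346435547, 127.51107788085938), 0.4537120759487152)
ee [ 474.8 -181.3  123.4] [[-141.  -192.7]]
```

```bash
python3 -m jog '.406 -.404 .04 0 0 -1;.406 -.404 .04 0 0 -1;.406 -.404 .04 0 0 -1;.406 -.404 .04 0 0 -1;.406 -.404 .04 0 0 -1;.406 -.404 .04 0 0 -1;.406 -.404 .04 0 0 -1;.406 -.404 .04 0 0 -1;.406 -.404 .04 0 0 -1;.406 -.404 .04 0 0 -1;.406 -.404 .04 0 0 -1;.406 -.404 .04 0 0 -1;.406 -.404 .04 0 0 -1;.406 -.404 .04 0 0 -1;.406 -.404 .04 0 0 -1' .78 10; python3 -m jog '0 0 .06 -.033 0 0;0 0 .1 -.033 0 0;0 0 .12 -.033 0 0;0 0 .12 -.033 0 0;0 0 .12 -.033 0 0'; python3 - <<'E'
from h import *
th=np.radians(12.3);c,n=np.cos(th),np.sin(th);O=np.array([571.5,37])
s=state();print(s["ee_pos"],(s["ee_pos"][:2]-O)@np.array([[c,-n],[n,c]]))
print(R.from_euler("xyz",s["ee_rot"],degrees=True).as_matrix().round(3))
full=grab_frame("side");T=R.from_euler("xyz",s["ee_rot"],degrees=True)
b=cv2.resize(full[165:225,250:330,::-1],(800,600),interpolation=2)
def mark(p,col):
  for u,v in proj("side",p): cv2.circle(b,(int((u-250)*10+5),int((v-165)*10+5)),3,col,-1)
for sy in(-1,1): mark([s["ee_pos"]+T.apply([x,sy*y,-1.6]) for x in(-16,16) for y in(40.5,54)],(0,0,255))
mark([[O[0]+c*x-n*y,O[1]+n*x+c*y,17] for x,y in((104,-27),(104,27))],(0,255,0))
mark([[O[0]+c*x-n*y,O[1]+n*x+c*y,10] for x,y in((26,-36),(26,60),(60,60))],(255,255,0))
cv2.imwrite("pics/s9.png",b)
E
```

```text
time_s: 14.72
ee_pos: [629.6, 61.0, 103.1]
ee_rot: [180.0, -0.0, 102.3]
force: [0.3, -1.5, 0.8]
gripper_width: 81.1
time_s: 15.13
ee_pos: [630.0, 61.4, 43.2]
ee_rot: [177.0, -0.0, 102.3]
force: [0.9, 0.1, 0.2]
gripper_width: 81.7
[629.96983158  61.44662746  43.15005147] [62.33556467 11.42961836]
[[-0.213  0.976  0.051]
 [ 0.977  0.212  0.012]
 [ 0.001  0.052 -0.999]]
```

View pics/s9.png

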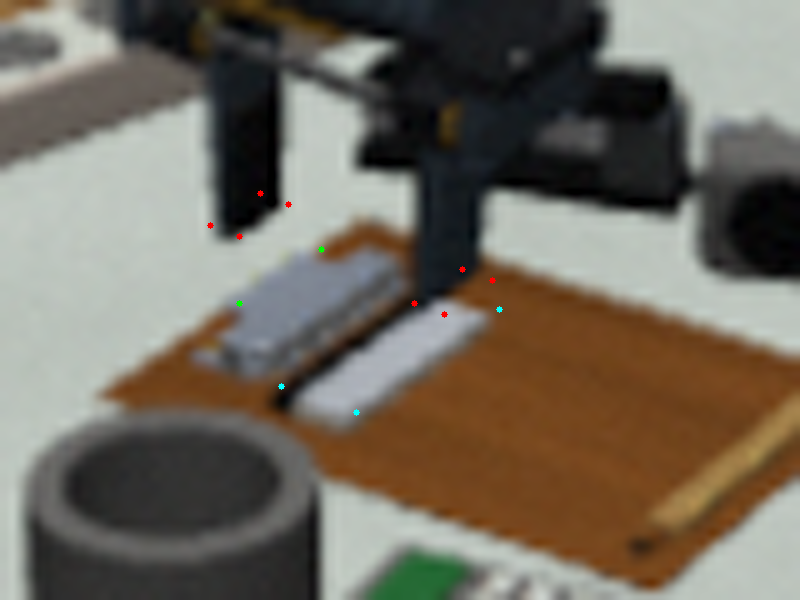

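The projected fingertips (red) agree with the picture. The rear finger stands over the tab and the front finger is behind the book (book at about (390,360), clip at about (320,300)). Next is the descent.

```bash
python3 -m jog '-.004 -.004 .03 0 0 0;-.004 -.004 .05 0 0 0;-.004 -.004 .055 0 0 0;-.004 -.004 .055 0 0 0;-.004 -.004 .055 0 0 0'; python3 -m jog '0 0 .003 0 0 0;0 0 .006 0 0 0;0 0 .006 0 0 0;0 0 .006 0 0 0'; python3 -m jog '0 0 .002 0 0 0;0 0 .004 0 0 0;0 0 .004 0 0 0;0 0 .004 0 0 0'
```

```text
time_s: 15.6
ee_pos: [631.1, 59.4, 16.9]
ee_rot: [176.9, -0.0, 102.3]
force: [-0.3, -0.3, -0.7]
gripper_width: 81.5
time_s: 15.93
ee_pos: [631.3, 59.5, 14.0]
ee_rot: [176.8, -0.0, 102.3]
force: [-0.6, 0.1, 0.9]
gripper_width: 81.6
time_s: 16.27
ee_pos: [631.8, 59.6, 12.4]
ee_rot: [176.8, -0.0, 102.3]
force: [-0.5, 0.9, 2.7]
gripper_width: 81.1
```

```bash
python3 -m jog '0 0 .003 0 0 0;0 0 .006 0 0 0;0 0 .009 0 0 0;0 0 .009 0 0 0;0 0 .009 0 0 0'; python3 -m jog '0 0 .003 0 0 0;0 0 .006 0 0 0;0 0 .006 0 0 0;0 0 .006 0 0 0'
```

```text
time_s: 16.68
ee_pos: [632.4, 59.7, 8.1]
ee_rot: [176.7, -0.0, 102.3]
force: [-0.4, 0.6, 5.0]
gripper_width: 81.0
time_s: 17.02
ee_pos: [632.4, 59.7, 5.3]
ee_rot: [176.8, -0.0, 102.3]
force: [-1.8, 0.1, 5.3]
gripper_width: 81.2
```

```bash
python3 -m jog '0 .003 0 0 0 0;0 .007 0 0 0 0;0 .01 .0005 0 0 0;0 .01 .0005 0 0 0' .56 15; python3 -m jog '0 .003 0 0 0 0;0 .005 0 0 0 0;0 .005 0 0 0 0;0 .005 0 0 0 0' .45
```

```text
time_s: 17.35
ee_pos: [637.4, 60.8, 5.6]
ee_rot: [176.8, -0.0, 102.3]
force: [-1.3, 0.6, 5.8]
gripper_width: 71.1
time_s: 17.68
ee_pos: [639.9, 61.3, 6.0]
ee_rot: [176.7, -0.0, 102.3]
force: [-1.2, 0.1, 5.7]
gripper_width: 66.0
```

```bash
python3 -m jog '0 0 .0015 0 0 0;0 0 .0015 0 0 0;0 0 .0015 0 0 0'; python3 - <<'E'
from h import *
full=grab_frame("side"); print(state()["force"],state()["ee_pos"])
cv2.imwrite("pics/s10.png",cv2.resize(full[175:220,265:325,::-1],(800,600),interpolation=2))
E
```

```text
time_s: 17.93
ee_pos: [639.9, 61.3, 5.5]
ee_rot: [176.7, -0.0, 102.3]
force: [-0.8, 1.1, 5.1]
gripper_width: 66.2
[-1.09213277  0.76499643  5.66649088] [639.88503921  61.31903103   5.50253134]
```

View pics/s10.png

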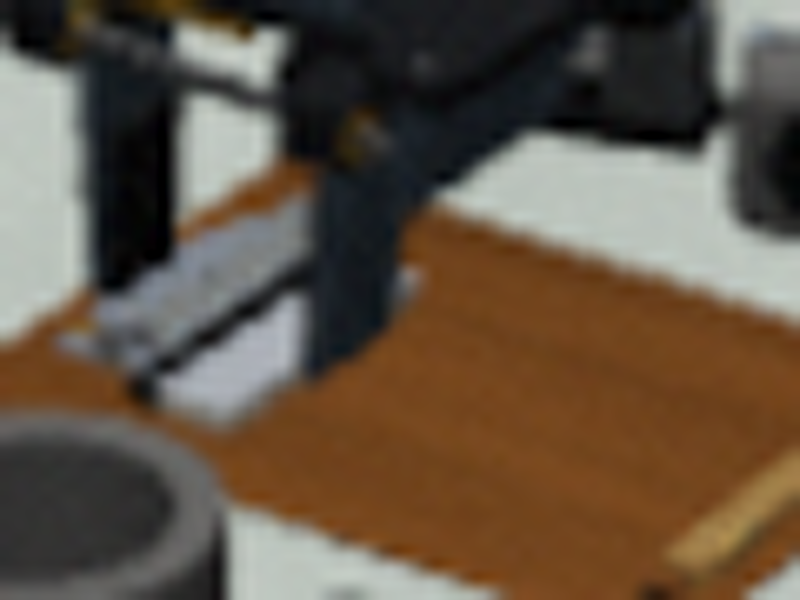

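The rear finger holds the tab at about (130,280) with the jaw open, and the book's strip is up at the jaw. I'll push it in.

```bash
python3 -m jog '0 .003 0 0 0 0;0 .006 0 0 0 0;0 .006 .0005 0 0 0;0 .006 .0005 0 0 0' .32; python3 -m jog '0 .003 0 0 0 0;0 .005 .0005 0 0 0;0 .005 .0005 0 0 0;0 .005 .0005 0 0 0' .21;  python3 -m jog '0 .002 0 0 0 0;0 .002 .0005 0 0 0;0 .002 .0005 0 0 0;0 .002 .0005 0 0 0' .17
```

```text
time_s: 18.32
ee_pos: [642.9, 62.0, 5.7]
ee_rot: [176.7, -0.0, 102.3]
force: [-0.6, 0.2, 6.0]
gripper_width: 60.0
time_s: 18.65
ee_pos: [645.4, 62.5, 5.9]
ee_rot: [176.7, -0.0, 102.3]
force: [-1.1, 0.7, 5.9]
gripper_width: 55.0
time_s: 18.98
ee_pos: [645.8, 62.6, 5.9]
ee_rot: [176.8, -0.0, 102.3]
force: [-2.2, -1.5, 5.9]
gripper_width: 53.1
```

```bash
for o in .14 .11 ; do python3 -m jog '0 .0015 .0003 0 0 0;0 .0015 .0003 0 0 0;0 .0015 .0003 0 0 0' $o; done
```

```text
time_s: 19.23
ee_pos: [645.2, 62.5, 5.7]
ee_rot: [177.0, -0.0, 102.3]
force: [-3.7, -0.2, 6.6]
gripper_width: 51.9
time_s: 19.48
ee_pos: [644.5, 62.4, 5.6]
ee_rot: [177.2, -0.0, 102.3]
force: [-3.8, -0.6, 7.9]
gripper_width: 50.9
```

The front finger stalls at 51.3–51.5 mm (expected 52) with about 4 N, so the book is against the stop. I'll back the front finger off slightly, then lift.

```bash
python3 -m jog '0 0 0 0 0 0;0 0 0 0 0 0;0 0 0 0 0 0' .2; python3 -m jog '0 0 -.006 0 0 0;0 0 -.012 0 0 0;0 0 -.02 0 0 0;0 0 -.03 0 0 0;0 0 -.06 0 0 0;0 0 -.12 0 0 0;0 0 -.2 0 0 0;0 0 -.2 0 0 0'; python3 -m jog '-.1 -.1 0 0 0 0;-.2 -.2 0 0 0 0;-.3 -.3 0 0 0 0;-.4 -.4 0 0 0 0;-.5 -.4 0 0 0 0;-.5 -.4 0 0 0 0;-.5 -.4 0 0 0 0;-.5 -.4 0 0 0 0;-.5 -.4 0 0 0 0;-.5 -.4 0 0 0 0'; python3 m.py top11; python3 - <<'E'
from h import *
full=grab_frame("side");t=cv2.imread("pics/top11.png")
cv2.imwrite("pics/s11.png",np.hstack([cv2.resize(t[125:175,280:340],(400,400),interpolation=2),cv2.resize(full[175:220,265:325,::-1],(400,400),interpolation=2)]))
for c in("top","side"):
  for d in tip_of("book_edge",c)[:4]: print(c,d["confidence"],back(c,d["location"],6.5).round(1))
E
```

```text
time_s: 19.73
ee_pos: [644.1, 62.2, 5.9]
ee_rot: [177.2, -0.0, 102.3]
force: [-2.3, -0.4, 5.5]
gripper_width: 54.7
time_s: 20.4
ee_pos: [643.7, 61.5, 113.6]
ee_rot: [176.4, 0.1, 102.3]
force: [1.4, -0.2, 0.9]
gripper_width: 54.1
time_s: 21.23
ee_pos: [501.3, -226.5, 101.6]
ee_rot: [176.4, 0.1, 102.1]
force: [0.6, -0.1, 0.1]
gripper_width: 54.7
[292, 137, 33, 25, 609] centre [81.  7.] size [ 64.1 111.6] ang 0.6
bright ((58.069732666015625, 12.60805892944336), (126.36101531982422, 145.76373291015625), 0.4537120759487152)
ee [ 501.7 -225.4  101.6] [[-124.1 -241.5]]
top 0.76 [[280.9 302.7   6.5]]
top 0.7 [[ 397.  -145.6    6.5]]
top 0.7 [[ 566.3 -350.7    6.5]]
top 0.57 [[668.1  76.4   6.5]]
side 0.64 [[ 548.9 -337.1    6.5]]
side 0.6 [[ 387.2 -148.6    6.5]]
side 0.55 [[661.6  66.9   6.5]]
side 0.5 [[263.  325.7   6.5]]
```

View pics/s11.png

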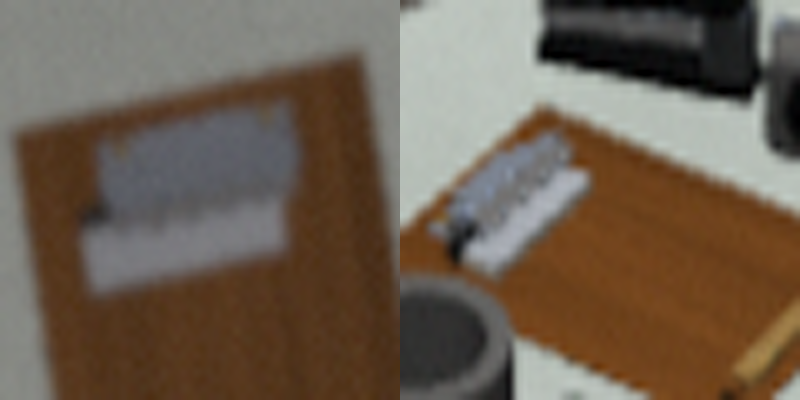

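```bash
cat > e.py <<'E'
from h import *
th=np.radians(12.3);c,n=np.cos(th),np.sin(th);O=np.array([571.5,37])
def W(x,y,z): return [O[0]+c*x-n*y,O[1]+n*x+c*y,z]
new={k:np.mean([grab_frame(k).astype(float) for _ in range(8)],0)[:,:,2] for k in("top","side")}  # blue: white book vs brown
old={"top":cv2.imread("pics/top8.png").astype(float)[:,:,0]}
first={"top":cv2.imread("pics/top0.png").astype(float)[:,:,0]}
def edge(im,k,line,z):
    p=proj(k,[W(x,y,z) for x,y in line]).astype(np.float32)
    v=cv2.remap(im.astype(np.float32),p[:,0].reshape(1,-1),p[:,1].reshape(1,-1),cv2.INTER_CUBIC)[0]; return v
def cross(v,s,lo,hi):
    t=(lo+hi)/2; i=np.where((v[:-1]-t)*(v[1:]-t)<=0)[0]; return [round(float(s[j]+(t-v[j])/(v[j+1]-v[j])*(s[j+1]-s[j])),1) for j in i]
def run(im,k,xs,z,ys):
    out=[]
    for y in ys:
        v=edge(im,k,[(x,y) for x in xs],z); out.append(cross(v,xs,v[:8].mean(),v[-8:].mean()))
    return out
ys=(-22,-10,0,10,20,30,45)
print("new top back",run(new["top"],"top",np.arange(25,62,.5),8,ys))
print("old top back",run(old["top"],"top",np.arange(2,39,.5),8,ys))
print("new side back",run(new["side"],"side",np.arange(25,62,.5),6,ys))
for y in(-50,-70,60): print("board head edge",run(new["top"],"top",np.arange(105,145,.5),3,[y]),run(new["top"],"top",np.arange(-105,-145,-.5),3,[y]))
s=np.arange(-80,20,.5);v=edge(new["top"],"top",[(60,y) for y in s],10);print("y lo",cross(v,s,v[:8].mean(),v[-8:].mean()))
s=np.arange(80,20,-.5);v=edge(new["top"],"top",[(60,y) for y in s],10);print("y hi",cross(v,s,v[:8].mean(),v[-8:].mean()))
E
python3 e.py
```

```text
new top back [[51.2], [51.2], [50.8], [50.6], [50.6], [50.7], [50.6]]
old top back [[27.6], [28.0], [27.5], [27.9], [27.7], [27.9], [27.7]]
new side back [[51.1], [51.7], [51.0], [52.0], [51.1], [52.0], [50.9]]
board head edge [[124.7]] [[-124.3]]
board head edge [[123.9]] [[-123.1]]
board head edge [[123.9]] [[-124.6]]
y lo [-36.4]
y hi [61.1]
```

```bash
python3 - <<'E'
from workcell import *
print(state()["force"],state()["time_s"]); print(job_done())
E
```

```text
[0.43330277 0.29558704 0.29885184] 22.2333
the job is handed in; nothing more can be done
None
```

I pushed the ticket book up the board and squared it with both fingertips. I then held the thumb tab down with the rear fingertip while the front one pushed the book under the jaw. The front finger stalled at the stop with about 4 N. I then let the clip shut, drew clear and handed the job in at about 22 s; no verdict was reported.

**Last checks**
- **Stapled edge:** the top and side pictures put it about 1 mm short of the stop (limit 3 mm).
- **Middle of the book:** it is about 12 mm off the clip's middle line (limit 22 mm).
- **Squareness:** it is within about 0.5° of square to the board.
- **Clip:** the last picture shows it lying on the book. I had no direct reading of the clip's angle or of its force on the book. From the fingertip height I judged it was open to about 0.5 rad while held.
- **Other things on the desk:** I saw nothing shifted in the pictures, but I did not measure their positions at the end.

**What disagreed**
- **Fingertip height:** by touch the fingertips were about 1.6 mm behind the reported TCP, not 22 mm ahead. Because of this my first two pushes passed over the book without moving it; I went on from the touched height.
- **Book edge:** a coarser blob measurement put the edge nearer 3 mm short of the stop. I trusted the finer edge measurement and the finger stall position, which agree with each other.

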